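# Set out the drive-roller parts on the layout board

### The arm

A 6-joint arm with a two-finger parallel gripper is mounted at the origin on the work surface. World frame = base frame: x ahead of the robot, y to its left, z up, the work surface at z = 0. Lengths are in mm, angles in rad, forces in N, time in s.
With the tool pointing down it reaches from about 350 to 975 mm from the base axis. Payload 7.1 kg.
Tool frame: the origin (TCP) lies at the very end of the fingers, on their centre line; the grasp point (between the pads) lies 19 mm behind it (ctrl.grip_depth is the distance from the TCP to the grasp point, in mm); x points along the fingers, z is the direction in which the jaws open and shut, and the axes are right-handed (so a half turn about x gives the same grasp; the last joint's range is limited). The gripper opens to 88 mm and grips with 3 to 60 N. Pads are 20 mm wide; open, the fingers measure 115 mm over their backs; the gripper's body (75 mm by 178 mm) begins 61 mm behind the grasp point.
Start: joints at [-1.121, 0.423, 1.63, -0, 1.089, -0.019], TCP at [282.399, -557.544, 222.675] pointing down, gripper open.
Joint ranges: [-3, 3], [-0.9, 2.11], [0.09, 2.58], [-1.31, 4.45], [0.11, 2.69], [-2.54, 2.54]. Speed limits (rad/s): [2.39, 2.39, 3.01, 3.14, 3.14, 3.14].

### API

Orientations are given as a rotation vector (axis times angle).
In Python, from workcell import ctrl gives the robot as it stands. The module is installed in compiled form; this text tells all that it offers.
- The arm moves only by the tool send_rows, never from a script. Its argument "rows" is a list of rows, each a list of 4 numbers: the shift along the tool's x, y, z in mm, then the turn about the tool's x in rad. In form: [[x, y, z, turn], ...]. A call has 1 to 10 rows; each row shifts and turns the pose as measured when the row begins, along the tool's axes as they then stand; what a row does not reach is not made up. A row lasts 1/12 s, in which the tool goes at most 41.7 mm and 7.16 degrees, less where a joint would pass 70% of its speed; a pose out of reach is approached as far as the arm can. A call with a gripper value outside its range is refused whole. "fingers" is the opening, from 0 (shut) to 1 (fully open), set as the call begins (left out, the last holds). The fingers move at their own pace and stop on an object; the grip force is fixed at half the most. Time passes only in rows, so rows that do not move let the fingers close. It gives the time, the measured TCP pose, the force and the opening at its end, in the units of the state.
- ctrl.get_obs(): the state, without advancing time (a new reading comes with each control period).
- ctrl.get_image(name): name is "scene" or "top"; returns a dict with "img" (480x640x3 uint8, red, green, blue), "depth" (480x640 float32, mm along the optical axis (not along the pixel's ray), 0 where there is no reading), "mtx" (3x3 intrinsics, pixels), "dist_coeffs" ([k1, k2, p1, p2, k3] as OpenCV has them; the pictures are not rectified), "world_from_camera" (4x4, takes a point from camera to world coordinates). Camera axes: x right, y down, z forward; pixel columns grow to the right and rows downward; lengths in mm; the calibration is good to about 2 mm. A picture is of the moment at which its call begins.
- ctrl.close_job(): hands the job in, once; it reports no verdict.
The state is a dict: "t": time; "qpos": joint angles; "qvel": joint speeds; "joint_torque": joint torques, N m; "ee_pos": TCP position; "orientation": TCP orientation; "ft_force": force on the tool from outside, world axes, zero at the start; "moment": the same for the moment, N m; "width": finger opening in mm.
Only numpy, scipy, OpenCV 4.12 (cv2) and the standard library are available. Lean on these libraries where they do the work, as an engineer would, in place of code of your own. Each camera call takes 0.05 s, during which the arm holds its last target.

### The job

Set out the drive-roller parts on the black layout board: stand the steel drum centred on the round rest with the steel bearing ring lying flat and centred on top of it, stand the slim, tall rubber roller centred on the square rest, and stand the squat rubber roller on the board midway between the two rests. Put the bearing block upright on the board straight behind the squat roller (on its far side from the robot, as the board lies), clear of it, wholly on the board and with its long side parallel to the row. Leave the glass jar where it stands.

Things in the scene. Friction and masses are not known exactly. Their poses are not given: they have to be found in the camera images.
- board: Black flat plate fixed to the bench, 170 mm (its x) by 270 mm (its y), 6 mm thick. Origin: centre of its underside, on the bench (z = 0), so its top is at z = 0.006. Its x axis points away from the robot (turned by up to 0.25 rad), its y axis runs along the row of rests, to the robot's left.
- round_rest: Round aluminium disc fixed on the board's near half, 74 mm in diameter, 6 mm thick, at one end of the row. Origin: centre of its underside, z = 0.006; its top is at z = 0.012. In the board's frame it is at x = -40 mm and y = +95 or -95 mm.
- square_rest: Square aluminium plate fixed on the board's near half, 70 by 70 mm, 6 mm thick, at the other end of the row (190 mm from the round rest; the midpoint between them is at x = -40 mm, y = 0 in the board's frame). Origin: centre of its underside, z = 0.006; its top is at z = 0.012.
- drum_mid (a point): Machined steel drum, a loose solid cylinder standing upright, 60 mm in diameter, 40 mm high, flat top with a dark centre spot, about 0.5 kg. This point is its centre, half-way up; z up when upright.
- ring_mid (a point): Steel bearing ring lying flat, loose, 46 mm outside diameter, 22 mm bore, 16 mm high, about 0.09 kg. This point is its centre, half-way up; z up when upright.
- slim_roller_mid (a point): Slim, tall black rubber roller with a small steel hub disc on top, standing upright, loose, 46 mm in diameter, 62 mm high, about 0.25 kg. This point is its centre, half-way up; z up when upright.
- squat_roller_mid (a point): Squat, wide black rubber roller with a small steel hub disc on top, standing upright, loose, 56 mm in diameter, 32 mm high, about 0.2 kg. This point is its centre, half-way up; z up when upright.
- block_mid (a point): Grey bearing block, loose, standing on its foot: foot 36 mm (its x) by 70 mm (its y, the long side) by 12 mm high, with a round housing 40 mm across, 30 mm thick in x, in the middle, 40 mm high overall; a steel bearing shows on its two x faces. About 0.35 kg. It can be gripped across x by the 30 mm thick housing or the 36 mm foot. This point is its centre, half-way up; z up when upright.
- jar_mid (a point): Small closed amber glass jar with a steel cap, 48 mm in diameter, 62 mm high, standing among the parts; not to be moved. This point is its centre, half-way up; z up when upright.
Not all that is in view belongs to the job. What is shaped like the part that bears block_mid but purple is not meant. What is shaped like the part that bears drum_mid but turquoise is not meant.

How it is judged (in metres and radians):
At the end, for the whole second after the job is handed in: All upright: drum within 12 mm of the round rest's centre, ring flat on it (10 mm), slim roller on the square rest (12 mm), squat roller midway (15 mm in board x and y), block 49 mm or more from it, board x -6 to 68, y within 15 mm, long side within 15 degrees of the row; jar moved under 20 mm (horizontal distance between drum_mid and round_rest below 0.012 m and height (world z) of drum_mid between 0.027 and 0.037 m and horizontal distance between ring_mid and drum_mid below 0.01 m and height (world z) of ring_mid between 0.054 and 0.066 m and horizontal distance between slim_roller_mid and square_rest below 0.012 m and height (world z) of slim_roller_mid between 0.038 and 0.048 m and x of squat_roller_mid in the frame of board between -0.055 and -0.025 m and y of squat_roller_mid in the frame of board between -0.015 and 0.015 m and height (world z) of squat_roller_mid between 0.017 and 0.027 m and x of block_mid in the frame of board between -0.006 and 0.068 m and horizontal distance between block_mid and squat_roller_mid above 0.049 m and y of block_mid in the frame of board between -0.015 and 0.015 m and height (world z) of block_mid between 0.021 and 0.031 m and angle between the y axis of block_mid and the y axis of board, either way round below 0.26 rad and angle between each of drum_mid, slim_roller_mid, squat_roller_mid, ring_mid, block_mid's own z axis and vertical below 0.15 rad); the robot touches nothing.
It fails at once if the glass jar is moved by more than 20 mm or tipped (distance of jar_mid from where it was at the start of the episode above 0.02 m or angle between jar_mid's own z axis and vertical above 0.3 rad).
It also fails if it takes over 123 s, if anything falls off the work surface, if the arm or the gripper's body presses on something with over 40 N, if the wrist force passes 120 N, or if a joint passes its speed limit or range.

## Working session

There is one attempt and no reset: what is moved stays moved. The work goes in short steps, Python scripts to look and compute and a tool call to move; the robot and the scene stay as the last step left them, time stands still between calls to the robot, and variables do not carry over. Pictures are saved under pics/ and viewed, and the job is handed in when it is done.

Besides the shell and the picture viewer there is one more tool, called after "Request:" as a command line: name --pt "numbers of a row" for each row, then --argument value for the rest. send_rows: Moves the arm, as the interface text tells. Its arguments: {"type":"object","properties":{"rows":{"type":"array"},"fingers":{"type":"number"}},"required":["rows"]}

```bash
mkdir -p pics; python3 - <<'E'
from workcell import ctrl
import cv2
print(ctrl.get_obs())
for n in("scene","top"):
    d=ctrl.get_image(n); cv2.imwrite(f"pics/{n}0.png",d["img"][:,:,::-1]); print(d["mtx"],d["dist_coeffs"],d["world_from_camera"])
E
```

```text
{'t': 0.0, 'qpos': array([-1.12100328e+00,  4.23858321e-01,  1.63068882e+00, -8.38041337e-06,
        1.08859298e+00, -1.89760324e-02]), 'qvel': array([-0.00036556,  0.00047587, -0.00017995,  0.00074539, -0.00068575,
       -0.00098671]), 'joint_torque': array([-3.85302686e-03, -5.44638813e+01, -2.73670381e+01,  6.40251464e-02,
        2.27707950e-02, -1.59348792e-04]), 'ee_pos': array([ 282.15926291, -557.05792432,  221.89124629]), 'orientation': array([ 0.85820245,  1.39655668, -0.85684495]), 'ft_force': array([ 0.52455111, -0.25230557,  0.07408879]), 'moment': array([-0.0106759 ,  0.00765183, -0.01387852]), 'width': 87.37891123573927}
[[562.27560048   0.         319.07852123]
 [  0.         562.27560048 240.09057034]
 [  0.           0.           1.        ]] [-0.16886652  0.          0.          0.          0.        ] [[ 6.98254349e-01  5.51269172e-01 -4.56665266e-01  1.10157329e+03]
 [ 7.15692344e-01 -5.24223615e-01  4.61491139e-01 -5.91884515e+02]
 [ 1.50111213e-02 -6.49070029e-01 -7.60580544e-01  1.02362277e+03]
 [ 0.00000000e+00  0.00000000e+00  0.00000000e+00  1.00000000e+00]]
[[451.7752181    0.         312.22760788]
 [  0.         451.7752181  238.28701562]
 [  0.           0.           1.        ]] [-0.06618945  0.          0.          0.          0.        ] [[ 2.89845556e-02 -9.98982264e-01  3.45590975e-02  4.55499917e+02]
 [-9.99566702e-01 -2.87894515e-02  6.12993948e-03 -2.69894450e+00]
 [-5.12876336e-03 -3.47217967e-02 -9.99383856e-01  1.10489414e+03]
 [ 0.00000000e+00  0.00000000e+00  0.00000000e+00  1.00000000e+00]]
```

View pics/scene0.png

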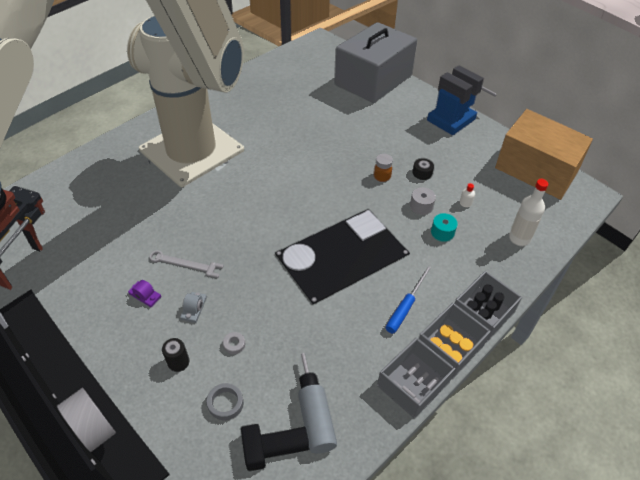

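View pics/top0.png

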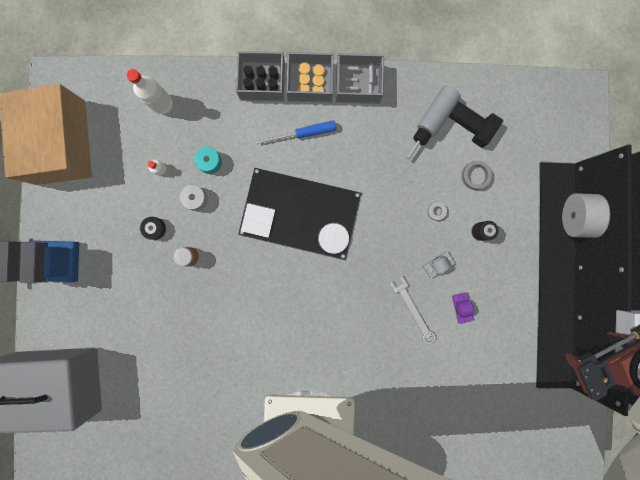

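The scene picture and the top picture agree:

| Item | Top image pixel |
|---|---|
| Drum | (192,197) |
| Squat roller | (152,228) |
| Jar | (186,256) |
| Ring | (437,211) |
| Slim roller | (486,231) |
| Grey block | (440,264) |
| Round rest | (334,238) |
| Square rest | (259,220) |

The large ring at (477,175), the purple block and the turquoise drum are distractors.

```bash
cat > h.py <<'E'
from workcell import ctrl
import numpy as np, cv2
def cloud(n):
    d=ctrl.get_image(n); K,D,T=d["mtx"],np.array(d["dist_coeffs"]),d["world_from_camera"]
    v,u=np.mgrid[0:480,0:640]
    p=cv2.undistortPoints(np.stack([u,v],-1).reshape(-1,1,2).astype(np.float64),K,D).reshape(480,640,2)
    z=d["depth"].astype(float)
    P=np.dstack([p*z[...,None],z])@T[:3,:3].T+T[:3,3]
    P[z==0]=np.nan
    return d,P
def pix2w(d,uv,h):
    K,D,T=d["mtx"],np.array(d["dist_coeffs"]),d["world_from_camera"]
    p=cv2.undistortPoints(np.array(uv,float).reshape(-1,1,2),K,D).reshape(-1,2)
    r=np.c_[p,np.ones(len(p))]@T[:3,:3].T
    o=T[:3,3]; s=(h-o[2])/r[:,2]
    return o+s[:,None]*r
E
python3 - <<'E'
from h import *
np.set_printoptions(precision=1,suppress=True)
d,P=cloud("top"); ds,Ps=cloud("scene")
np.savez("c0.npz",P=P,Ps=Ps,img=d["img"],imgs=ds["img"])
items=dict(drum=(192,197,40),squat=(152,228,32),jar=(186,256,62),ring=(437,211,16),slim=(486,231,62),block=(440,264,40),turq=(207,160,40),round=(334,238,12),sq=(259,220,12))
for n,(u,v,h) in items.items():
    w=pix2w(d,[(u,v)],h)[0]; out=[n,w]
    for Q in(P,Ps):
        q=Q.reshape(-1,3); m=(np.hypot(*(q[:,:2]-w[:2]).T)<45)&(abs(q[:,2]-h)<5)
        q=q[m]
        if len(q)>10:
            (c,r)=cv2.minEnclosingCircle(q[:,:2].astype(np.float32)); out+=[len(q),q.mean(0),np.array(c),r]
    print(*out)
im=d["img"][:,:,::-1]
a=cv2.resize(im[140:290,120:270],None,fx=4,fy=4,interpolation=cv2.INTER_CUBIC)
cv2.imwrite("pics/a.png",a)
a=cv2.resize(im[155:275,230:370],None,fx=5,fy=5,interpolation=cv2.INTER_CUBIC);cv2.imwrite("pics/b.png",a)
a=cv2.resize(im[190:340,390:540],None,fx=4,fy=4,interpolation=cv2.INTER_CUBIC);cv2.imwrite("pics/c.png",a)
E
```

```text
drum [582.4 293.   40. ] 432 [583.5 294.6  38. ] [583.6 295.5] 30.073341369628906 335 [588.  293.   40.9] [584.1 293.3] 34.19776153564453
squat [506.2 389.5  32. ] 379 [506.4 393.8  30. ] [507.4 394.5] 28.6135311126709 226 [510.8 390.8  33.2] [508.4 391.8] 30.164766311645508
jar [442.  295.5  62. ] 220 [440.4 305.1  59.8] [440.5 305. ] 20.54172706604004 162 [444.1 302.7  63.1] [442.1 303.2] 23.318965911865234
ring [ 568.1 -296.7   16. ] 180 [ 568.2 -297.8   13.7] [ 569.3 -297.8] 22.97274398803711 268 [ 571.5 -299.    16.2] [ 571.6 -298.6] 23.44808006286621
slim [ 520.2 -400.5   62. ] 264 [ 523.  -407.7   59.9] [ 522.2 -408.3] 23.451936721801758 369 [ 525.8 -409.    62.6] [ 524.1 -407.7] 23.601747512817383
block [ 440.2 -299.8   40. ] 77 [ 438.4 -304.6   36.8] [ 436.7 -304.4] 16.437191009521484 151 [ 441.4 -307.5   39.1] [ 440.  -307.3] 19.40507698059082
turq [672.2 260.6  40. ] 447 [676.3 263.   37.9] [676.7 263.9] 30.32101058959961 370 [679.8 261.   40.8] [677.9 261.3] 31.47178840637207
round [495.5 -48.7  12. ] 622 [494.9 -47.9   9.7] [495.4 -48.9] 44.005924224853516 733 [499.  -48.4  11.9] [495.7 -48.1] 44.64710235595703
sq [534.  134.5  12. ] 721 [533.4 137.9   9.7] [533.7 134.9] 44.68667221069336 672 [537.4 134.2  12.2] [534.1 134.6] 44.8118896484375
```

View pics/b.png

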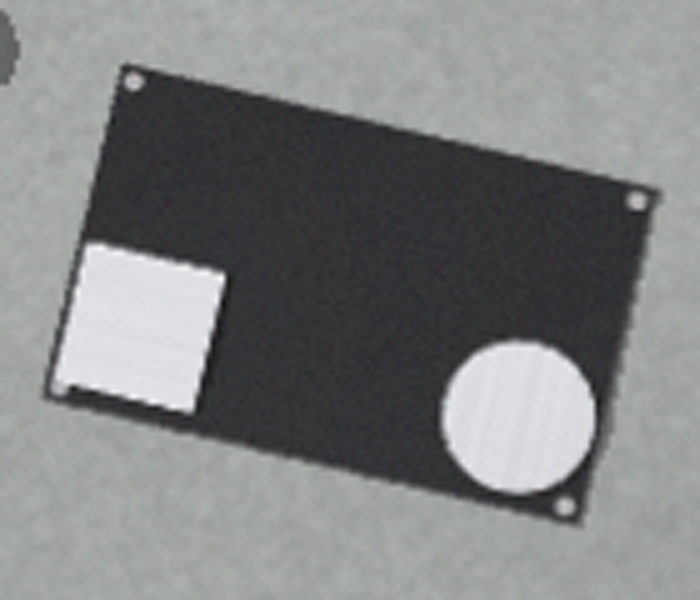

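View pics/c.png

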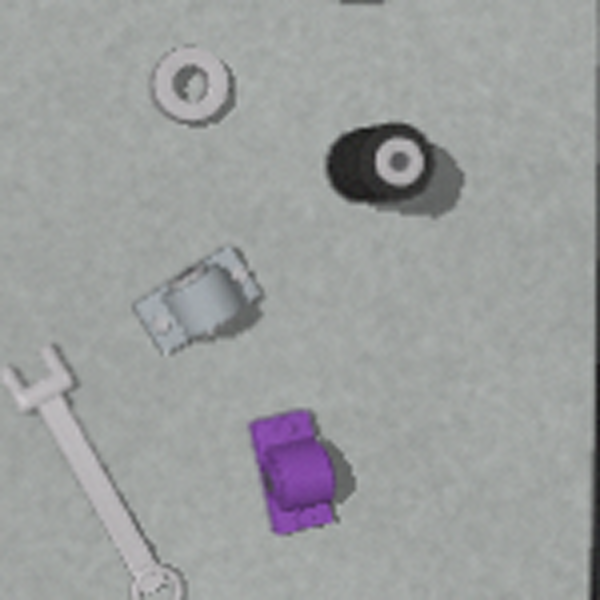

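View pics/a.png

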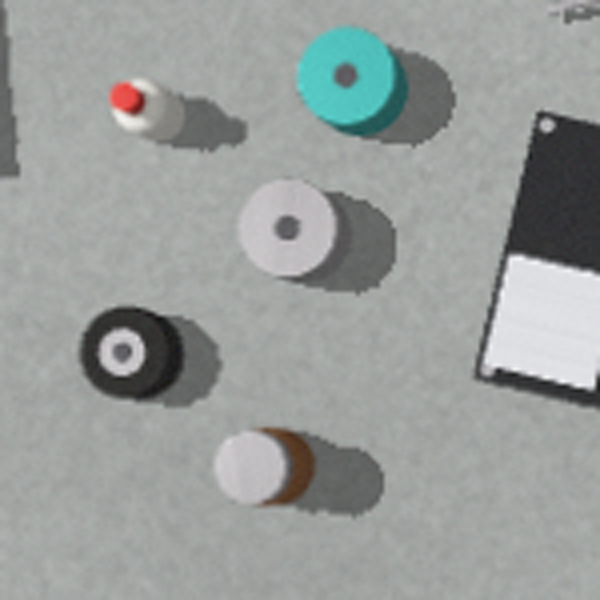

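```bash
python3 - <<'E'
from h import *
np.set_printoptions(precision=1,suppress=True)
for cam in("top","scene"):
    d,P=cloud(cam); img=d["img"]
    sat=img.max(2).astype(int)-img.min(2)
    br=(img.min(2)>195)
    def comp(mask,uvw,h):
        # component nearest to a world point
        n,l,s,c=cv2.connectedComponentsWithStats(mask.astype(np.uint8))
        w=pix2w(d,c,h); i=min((i for i in range(1,n) if s[i,4]>60),key=lambda i:np.hypot(*(w[i,:2]-uvw)))
        cn=max(cv2.findContours((l==i).astype(np.uint8),0,cv2.CHAIN_APPROX_NONE)[0],key=len)
        return pix2w(d,np.argwhere(l==i)[:,::-1],h)[:,:2], pix2w(d,cn.reshape(-1,2),h)[:,:2]
    for nm,w in(("round",(495,-49)),("sq",(534,135))):
        q,cn=comp(br,w,12); print(cam,nm,q.mean(0),cv2.minAreaRect(cn.astype(np.float32)))
    bk=img.max(2)<80
    q,cn=comp(bk,(545,35),6); print(cam,"board",cv2.minAreaRect(cn.astype(np.float32)))
    # block, via height
    for nm,w in(("block",(440,-306)),("jar",(441,303)),("slim",(523,-408)),("squat",(507,392)),("drum",(584,294)),("ring",(570,-298))):
        q=P.reshape(-1,3); m=(np.hypot(q[:,0]-w[0],q[:,1]-w[1])<50)&(q[:,2]>5)
        print(cam,nm,m.sum(),cv2.minAreaRect(q[m][:,:2].astype(np.float32)))
E
```

```text
top round [495.6 -47. ] ((495.5079345703125, -47.454811096191406), (67.81966400146484, 70.22268676757812), 1.6488659381866455)
top sq [533.8 138.3] ((533.4404296875, 138.3828125), (68.18659973144531, 68.39215087890625), 78.32906341552734)
top board ((554.0588989257812, 36.954345703125), (269.3797607421875, 167.71920776367188), 78.2843246459961)
top block 449 ((437.8089904785156, -305.67950439453125), (38.053001403808594, 71.82548522949219), 34.62871551513672)
top jar 388 ((440.5669860839844, 303.15142822265625), (43.63084030151367, 42.903072357177734), 40.240230560302734)
top slim 443 ((522.3663330078125, -408.2503967285156), (47.08414840698242, 44.57315444946289), 83.48640441894531)
top squat 485 ((506.3938293457031, 394.5384521484375), (53.697017669677734, 57.7626838684082), 5.038524627685547)
top drum 550 ((582.990478515625, 294.9030456542969), (58.08060073852539, 58.51253128051758), 2.93923282623291)
top ring 228 ((577.6185913085938, -296.222412109375), (62.28937530517578, 45.595211029052734), 13.516083717346191)
scene round [72.1 33. ] ((71.95997619628906, 33.875160217285156), (
[... 289 characters left out ...]
98047)
scene block 569 ((447.4341125488281, -307.66815185546875), (73.33441162109375, 87.35791778564453), 41.22776412963867)
scene jar 470 ((442.5186767578125, 300.449462890625), (92.9103775024414, 79.08078002929688), 58.13117218017578)
scene slim 699 ((525.8685913085938, -412.2413024902344), (83.86077880859375, 74.3421630859375), 69.01985168457031)
scene squat 421 ((509.3160705566406, 386.50311279296875), (95.52690124511719, 83.89048767089844), 31.197124481201172)
scene drum 583 ((588.4247436523438, 291.1329650878906), (85.55020141601562, 77.55294799804688), 29.9409236907959)
scene ring 341 ((572.7674560546875, -301.69732666015625), (89.89642333984375, 79.85739135742188), 6.497620105743408)
```

```bash
cat >> h.py <<'E'
from scipy.spatial.transform import Rotation as Ro
def plan(x,y,z,yaw=None):
    o=ctrl.get_obs(); R=Ro.from_rotvec(o["orientation"]).as_matrix(); p=np.array(o["ee_pos"])
    cur=np.arctan2(R[1,2],R[0,2])
    t=0
    if yaw is not None:
        # turn about tool x (down) by t reduces world yaw
        t=-(yaw-cur); t=(t+np.pi/2)%np.pi-np.pi/2
    R2=R@Ro.from_rotvec([t,0,0]).as_matrix()
    print("t",round(o["t"],2),"pos",p.round(1),"yaw",round(cur,3),"down",R[:,0].round(3),"q6",o["qpos"][5].round(2),"w",round(o["width"],1),"F",o["ft_force"].round(1))
    print("turn",round(t,3),"shift_now",(R.T@(np.array([x,y,z])-p)).round(1),"shift_after",(R2.T@(np.array([x,y,z])-p)).round(1))
E
python3 -c "
from h import *
plan(439,-306.3,120,np.radians(34.6))"
```

```text
t 0.3 pos [ 282.3 -557.4  222.4] yaw -1.102 down [-0.     0.001 -1.   ] q6 -0.02 w 87.9 F [ 0.3 -0.4  0.2]
turn 1.436 shift_now [ 102.5  253.2 -153.1] shift_after [ 102.5 -117.6 -271.5]
```

Request:
send_rows --pt "10 0 0 -0.122" --pt "10 0 0 -0.122" --pt "10 0 0 -0.122" --pt "10 0 0 -0.122" --pt "10 0 0 -0.122" --pt "10 0 0 -0.122" --pt "10 0 0 -0.122" --pt "10 0 0 -0.122" --pt "10 0 0 -0.122" --pt "0 0 0 -0.122" --fingers 1

```text
t: 1.13
ee_pos: [282.7, -558.0, 129.1]
orientation: [-0.117, 1.567, 0.115]
ft_force: [0.3, -0.5, 0.2]
width: 87.8
```

Request:
send_rows --pt "0 0 0 -0.122" --pt "0 0 0 -0.122" --pt "0 0 0 -0.122" --pt "0 0 0 -0.122" --pt "0 0 0 0"

```text
t: 1.55
ee_pos: [282.3, -557.2, 127.1]
orientation: [-0.509, 1.51, 0.512]
ft_force: [0.5, 0.2, -0.4]
width: 88.0
```

```bash
python3 -c "
from h import *
plan(439,-306.3,120,np.radians(34.6))"
```

```text
t 1.55 pos [ 282.3 -557.2  127.1] yaw 0.652 down [-0.001  0.001 -1.   ] q6 -1.77 w 88.0 F [ 0.5  0.2 -0.4]
turn 0.048 shift_now [  7.3 104.3 276.8] shift_after [  7.3 117.5 271.5]
```

Request:
send_rows --pt "0 0 0 0.048" --pt "0 15 34 0" --pt "0 15 34 0" --pt "0 15 34 0" --pt "0 15 34 0" --pt "0 15 34 0" --pt "0 15 34 0" --pt "0 15 34 0" --pt "0 10 24 0" --pt "0 0 0 0"

```text
t: 2.38
ee_pos: [443.0, -310.9, 127.5]
orientation: [-0.436, 1.525, 0.43]
ft_force: [-0.5, 0.2, -0.3]
width: 87.9
```

```bash
python3 - <<'E'
from h import *
plan(439,-306.3,60,np.radians(34.6))
for n in("top","scene"):
    d=ctrl.get_image(n); cv2.imwrite(f"pics/{n}1.png",cv2.resize(d["img"][:,:,::-1][(150 if n=="top" else 230):(350 if n=="top" else 430),(380 if n=="top" else 80):(580 if n=="top" else 280)],None,fx=3,fy=3,interpolation=2))
E
```

```text
t 2.38 pos [ 443.  -310.9  127.5] yaw 0.553 down [ 0.003 -0.003 -1.   ] q6 -1.18 w 87.9 F [-0.5  0.2 -0.3]
turn -0.051 shift_now [67.4  6.3 -1. ] shift_after [67.4  6.3 -0.7]
```

View pics/scene1.png

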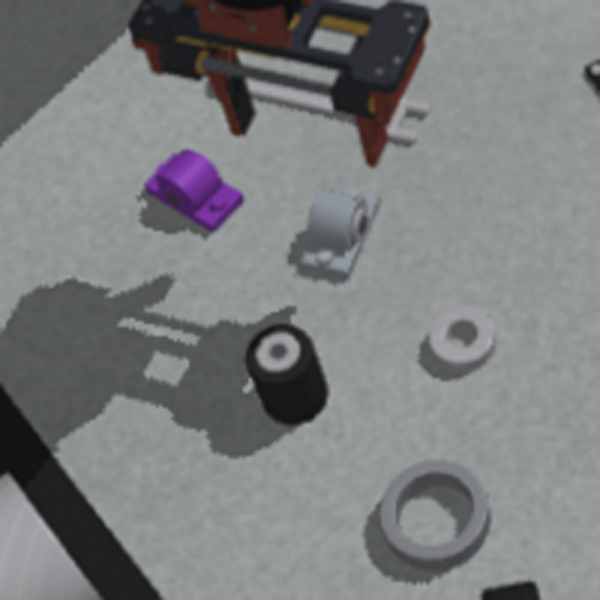

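The open gripper hangs above the grey block at (345,230), aligned across its thickness and clear of the purple one.

Request:
send_rows --pt "0 6 -1 -0.05" --pt "15 0 0 0" --pt "15 0 0 0" --pt "15 0 0 0" --pt "15 0 0 0" --pt "5 0 0 0" --pt "0 0 0 0"

```text
t: 3.07
ee_pos: [434.5, -319.0, 61.7]
orientation: [-0.466, 1.519, 0.45]
ft_force: [0.1, -0.1, 0.2]
width: 87.8
```

```bash
python3 - <<'E'
from h import *
plan(439,-306.3,14,np.radians(34.6))
E
```

```text
t 3.07 pos [ 434.5 -319.    61.7] yaw 0.585 down [ 0.006 -0.009 -1.   ] q6 -1.23 w 87.8 F [ 0.1 -0.1  0.2]
turn -0.019 shift_now [47.6  8.6 10.8] shift_after [47.6  8.4 11. ]
```

Request:
send_rows --pt "0 8 11 -0.02" --pt "0 0 0 0" --pt "0 0 0 0"

```text
t: 3.32
ee_pos: [438.9, -307.4, 62.5]
orientation: [-0.48, 1.516, 0.463]
ft_force: [0.6, 0.0, -0.3]
width: 87.6
```

```bash
python3 - <<'E'
from h import *
plan(439,-306.3,14,np.radians(34.6))
E
```

```text
t 3.32 pos [ 438.9 -307.4   62.5] yaw 0.602 down [ 0.006 -0.01  -1.   ] q6 -1.23 w 87.6 F [ 0.6  0.  -0.3]
turn -0.002 shift_now [48.5  1.4  0.7] shift_after [48.5  1.4  0.7]
```

Request:
send_rows --pt "12 0.4 0.2 0" --pt "12 0.4 0.2 0" --pt "12 0.4 0.2 0" --pt "11 0 0 0" --pt "0 0 0 0" --pt "0 0 0 0"

```text
t: 3.82
ee_pos: [440.7, -306.7, 12.7]
orientation: [-0.484, 1.513, 0.461]
ft_force: [0.3, -0.3, 0.6]
width: 88.3
```

```bash
python3 - <<'E'
from h import *
plan(439,-306.3,14,np.radians(34.6))
E
```

```text
t 3.82 pos [ 440.7 -306.7   12.7] yaw 0.604 down [ 0.009 -0.012 -1.   ] q6 -1.22 w 88.3 F [ 0.3 -0.3  0.6]
turn -0.0 shift_now [-1.3  1.3 -1.2] shift_after [-1.3  1.3 -1.2]
```

Request:
send_rows --pt "-2.5 1 -1 0" --pt "0 0 0 0" --pt "0 0 0 0" --pt "0 0 0 0" --pt "0 0 0 0" --pt "0 0 0 0" --pt "0 0 0 0" --pt "0 0 0 0" --fingers 0

```text
t: 4.48
ee_pos: [440.0, -307.1, 16.9]
orientation: [-0.485, 1.512, 0.459]
ft_force: [-0.2, 0.1, 0.1]
width: 37.8
```

Request:
send_rows --pt "0 0 0 0" --pt "0 0 0 0" --pt "0 0 0 0" --pt "0 0 0 0"

```text
t: 4.82
ee_pos: [439.9, -307.2, 17.0]
orientation: [-0.485, 1.512, 0.459]
ft_force: [0.5, -1.4, 1.2]
width: 29.7
```

Request:
send_rows --pt "-25 0 0 0" --pt "-25 0 0 0" --pt "-25 0 0 0" --pt "-20 0 0 0.11" --pt "0 0 0 0.11" --pt "0 0 0 0.11" --pt "0 0 0 0.11" --pt "0 0 0 0.11" --pt "0 0 0 0.11" --pt "0 0 0 0.11"

```text
t: 5.65
ee_pos: [434.0, -301.8, 111.5]
orientation: [0.152, 1.564, -0.161]
ft_force: [-0.1, -0.6, -3.3]
width: 30.1
```

```bash
python3 - <<'E'
from h import *
plan(589,29.3,110,-.205)
E
```

```text
t 5.65 pos [ 434.  -301.8  111.5] yaw -0.199 down [ 0.001 -0.006 -1.   ] q6 -0.42 w 30.1 F [-0.1 -0.6 -3.3]
turn 0.006 shift_now [-3.000e-01  3.553e+02  8.640e+01] shift_after [-3.000e-01  3.558e+02  8.440e+01]
```

Request:
send_rows --pt "0 35 8.4 0" --pt "0 35 8.4 0" --pt "0 35 8.4 0" --pt "0 35 8.4 0" --pt "0 35 8.4 0" --pt "0 35 8.4 0" --pt "0 35 8.4 0" --pt "0 35 8.4 0" --pt "0 35 8.4 0" --pt "0 30 8 0"

```text
t: 6.48
ee_pos: [585.5, 27.8, 103.8]
orientation: [0.168, 1.575, -0.176]
ft_force: [0.4, -0.7, -3.0]
width: 29.7
```

Request:
send_rows --pt "0 0 0 0" --pt "0 0 0 0"

```text
t: 6.65
ee_pos: [587.2, 34.0, 102.6]
orientation: [0.163, 1.575, -0.17]
ft_force: [-0.1, 0.5, -4.7]
width: 29.8
```

```bash
python3 - <<'E'
from h import *
plan(589,29.3,24,-.205)
E
```

```text
t 6.65 pos [587.2  34.  102.6] yaw -0.212 down [-0.011 -0.003 -1.   ] q6 0.25 w 29.8 F [-0.1  0.5 -4.7]
turn -0.007 shift_now [78.5 -3.8  3.5] shift_after [78.5 -3.8  3.5]
```

Request:
send_rows --pt "15 -1.5 1.5 -0.007" --pt "15 -1.5 1 0" --pt "15 0 0 0" --pt "15 0 0 0" --pt "8 0 0 0" --pt "0 0 0 0" --pt "0 0 0 0"

```text
t: 7.23
ee_pos: [583.7, 26.3, 30.0]
orientation: [0.158, 1.581, -0.167]
ft_force: [0.7, 0.2, -3.5]
width: 29.8
```

```bash
python3 - <<'E'
from h import *
plan(589,29.3,23.5,-.205)
E
```

```text
t 7.23 pos [583.7  26.3  30. ] yaw -0.207 down [-0.017 -0.004 -1.   ] q6 0.24 w 29.8 F [ 0.7  0.2 -3.5]
turn -0.002 shift_now [6.4 4.1 4.6] shift_after [6.4 4.1 4.7]
```

Request:
send_rows --pt "2 3 4 0" --pt "3.5 0 0 0" --pt "0 0 0 0" --pt "0 0 0 0"

```text
t: 7.57
ee_pos: [589.8, 27.7, 26.1]
orientation: [0.16, 1.579, -0.168]
ft_force: [0.9, -0.3, -3.9]
width: 29.9
```

```bash
python3 - <<'E'
from h import *
plan(589,29.3,23.5,-.205)
E
```

```text
t 7.57 pos [589.8  27.7  26.1] yaw -0.208 down [-0.014 -0.004 -1.   ] q6 0.24 w 29.9 F [ 0.9 -0.3 -3.9]
turn -0.003 shift_now [ 2.6  1.4 -1.1] shift_after [ 2.6  1.5 -1.1]
```

Set down, then open partly and rise.

Request:
send_rows --pt "2.2 0 0 0" --pt "1 0 0 0" --pt "0 0 0 0"

```text
t: 7.82
ee_pos: [590.6, 27.8, 23.7]
orientation: [0.16, 1.577, -0.167]
ft_force: [0.1, -0.7, -4.0]
width: 29.4
```

Request:
send_rows --pt "0 0 0 0" --pt "0 0 0 0" --pt "0 0 0 0" --pt "0 0 0 0" --pt "-12 0 0 0" --pt "-15 0 0 0" --pt "-20 0 0 0" --pt "-20 0 0 0" --pt "-10 0 0 0" --pt "0 0 0 0" --fingers 0.75

```text
t: 8.65
ee_pos: [593.3, 28.4, 108.9]
orientation: [0.16, 1.573, -0.167]
ft_force: [-0.3, 0.4, 0.2]
width: 65.6
```

```bash
python3 - <<'E'
from h import *
plan(507.5,393,105,1.366)
d=ctrl.get_image("scene"); cv2.imwrite("pics/s2.png",cv2.resize(d["img"][:,:,::-1][180:330,250:450],None,fx=4,fy=4,interpolation=2))
E
```

```text
t 8.65 pos [593.3  28.4 108.9] yaw -0.208 down [-0.008 -0.004 -1.   ] q6 0.24 w 65.6 F [-0.3  0.4  0.2]
turn 1.568 shift_now [   3.4  339.2 -159.1] shift_after [   3.4 -158.1 -339.6]
```

View pics/s2.png

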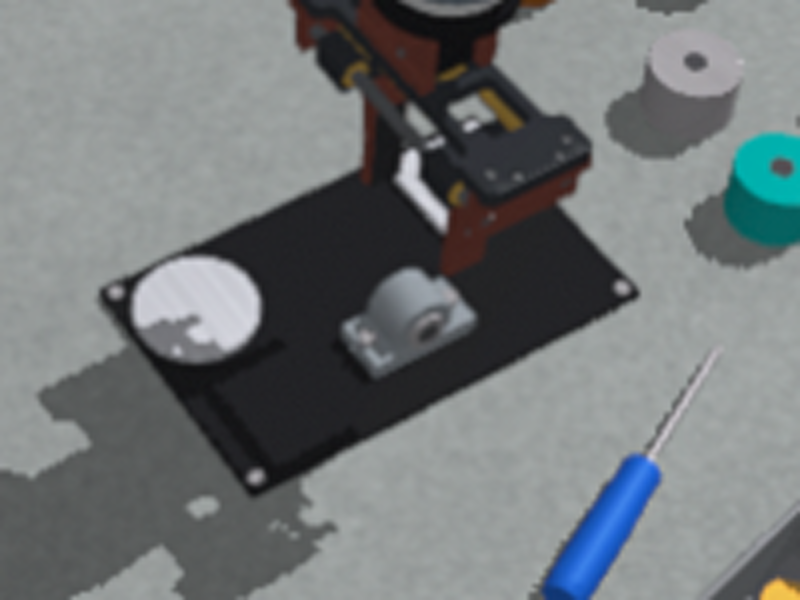

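Block stands upright on the board at (410,320 px), long side along the row. Going to the squat roller.

Request:
send_rows --pt "0 34 -16 0" --pt "0 34 -16 0" --pt "0 34 -16 0" --pt "0 34 -16 0" --pt "0 34 -16 0" --pt "0 34 -16 0" --pt "0 34 -16 0" --pt "0 34 -16 0" --pt "0 34 -16 0" --pt "0 25 -10 0" --fingers 1

```text
t: 9.53
ee_pos: [506.3, 391.0, 99.1]
orientation: [0.164, 1.578, -0.181]
ft_force: [0.7, -0.8, 0.0]
width: 87.8
```

Request:
send_rows --pt "0 0 0 0" --pt "0 0 0 0"

```text
t: 9.7
ee_pos: [503.6, 396.4, 96.7]
orientation: [0.159, 1.58, -0.176]
ft_force: [0.3, 0.3, -0.8]
width: 87.9
```

```bash
python3 - <<'E'
from h import *
plan(507.5,393,50,-.205)
E
```

```text
t 9.7 pos [503.6 396.4  96.7] yaw -0.213 down [-0.017 -0.009 -1.   ] q6 0.86 w 87.9 F [ 0.3  0.3 -0.8]
turn -0.008 shift_now [46.7 -1.9  5.2] shift_after [46.7 -2.   5.2]
```

Request:
send_rows --pt "15 -2 5 -0.008" --pt "15 0 0 0" --pt "14 0 0 0" --pt "0 0 0 0" --pt "0 0 0 0"

```text
t: 10.12
ee_pos: [507.8, 385.9, 45.6]
orientation: [0.15, 1.584, -0.174]
ft_force: [-0.0, -0.5, -0.0]
width: 87.7
```

```bash
python3 - <<'E'
from h import *
plan(507.5,393,5,-.205)
E
```

```text
t 10.12 pos [507.8 385.9  45.6] yaw -0.206 down [-0.021 -0.013 -1.   ] q6 0.84 w 87.7 F [-0.  -0.5 -0. ]
turn -0.001 shift_now [40.5  7.6 -1. ] shift_after [40.5  7.6 -1. ]
```

Request:
send_rows --pt "12 6 -1 0" --pt "12 0 0 0" --pt "8 0 0 0" --pt "0 0 0 0" --pt "0 0 0 0" --pt "0 0 0 0"

```text
t: 10.62
ee_pos: [508.6, 388.9, 9.7]
orientation: [0.152, 1.584, -0.178]
ft_force: [-0.5, 0.1, -0.2]
width: 87.5
```

```bash
python3 - <<'E'
from h import *
plan(507.5,393,5,-.205)
E
```

```text
t 10.62 pos [508.6 388.9   9.7] yaw -0.21 down [-0.022 -0.014 -1.   ] q6 0.84 w 87.5 F [-0.5  0.1 -0.2]
turn -0.005 shift_now [ 4.6  3.9 -1.9] shift_after [ 4.6  3.9 -1.9]
```

Request:
send_rows --pt "4 4 -1 0" --pt "0 0 0 0" --pt "0 0 0 0"

```text
t: 10.87
ee_pos: [508.9, 394.1, 6.3]
orientation: [0.153, 1.583, -0.176]
ft_force: [-0.3, 0.7, -0.2]
width: 87.8
```

Request:
send_rows --pt "0 0 0 0" --pt "0 0 0 0" --pt "0 0 0 0" --pt "0 0 0 0" --pt "0 0 0 0" --pt "0 0 0 0" --pt "0 0 0 0" --fingers 0

```text
t: 11.45
ee_pos: [509.2, 394.9, 7.5]
orientation: [0.154, 1.582, -0.175]
ft_force: [0.3, 0.6, -0.9]
width: 55.1
```

```bash
python3 - <<'E'
from h import *
plan(507.5,393,5,-.205)
E
```

```text
t 11.45 pos [509.2 394.9   7.5] yaw -0.209 down [-0.018 -0.012 -1.   ] q6 0.85 w 55.1 F [ 0.3  0.6 -0.9]
turn -0.004 shift_now [ 2.6 -2.2 -1.3] shift_after [ 2.6 -2.2 -1.3]
```

Request:
send_rows --pt "-20 0 0 0" --pt "-30 0 0 0" --pt "-30 0 0 0" --pt "0 0 0 0" --pt "0 0 0 0"

```text
t: 11.87
ee_pos: [508.5, 393.8, 86.8]
orientation: [0.15, 1.587, -0.179]
ft_force: [-1.2, -0.7, -2.2]
width: 55.4
```

```bash
python3 - <<'E'
from h import *
plan(515.2,46.5,80,-.205)
E
```

```text
t 11.87 pos [508.5 393.8  86.8] yaw -0.209 down [-0.025 -0.016 -1.   ] q6 0.85 w 55.4 F [-1.2 -0.7 -2.2]
turn -0.004 shift_now [  12.3 -338.2   78.8] shift_after [  12.3 -338.5   77.4]
```

Request:
send_rows --pt "0 -34 7.8 0" --pt "0 -34 7.8 0" --pt "0 -34 7.8 0" --pt "0 -34 7.8 0" --pt "0 -34 7.8 0" --pt "0 -34 7.8 0" --pt "0 -34 7.8 0" --pt "0 -34 7.8 0" --pt "0 -34 7.8 0" --pt "0 -25 6 0"

```text
t: 12.7
ee_pos: [508.4, 45.1, 80.8]
orientation: [0.14, 1.598, -0.172]
ft_force: [0.7, 0.3, -2.5]
width: 55.8
```

Request:
send_rows --pt "0 0 0 0" --pt "0 0 0 0" --pt "0 0 0 0" --pt "0 0 0 0"

```text
t: 13.03
ee_pos: [505.5, 40.4, 77.1]
orientation: [0.145, 1.604, -0.179]
ft_force: [-0.1, 0.9, -1.9]
width: 55.5
```

```bash
python3 - <<'E'
from h import *
plan(515.2,46.5,30,-.205)
E
```

```text
t 13.03 pos [505.5  40.4  77.1] yaw -0.206 down [-0.042 -0.017 -0.999] q6 0.29 w 55.5 F [-0.1  0.9 -1.9]
turn -0.001 shift_now [46.5  9.1 10. ] shift_after [46.5  9.1 10. ]
```

Request:
send_rows --pt "15 4 4 0" --pt "15 3 3 0" --pt "10 0 0 0" --pt "0 0 0 0" --pt "0 0 0 0" --pt "0 0 0 0"

```text
t: 13.53
ee_pos: [511.9, 51.2, 34.5]
orientation: [0.139, 1.605, -0.172]
ft_force: [0.3, 0.4, -1.9]
width: 55.7
```

```bash
python3 - <<'E'
from h import *
plan(515.2,46.5,14,-.205)
E
```

```text
t 13.53 pos [511.9  51.2  34.5] yaw -0.198 down [-0.042 -0.017 -0.999] q6 0.3 w 55.7 F [ 0.3  0.4 -1.9]
turn 0.007 shift_now [20.4 -3.4  4.9] shift_after [20.4 -3.4  4.9]
```

Request:
send_rows --pt "8 -3 4 0.007" --pt "6 0 0 0" --pt "3 0 0 0" --pt "0 0 0 0" --pt "0 0 0 0" --pt "0 0 0 0"

```text
t: 14.03
ee_pos: [515.7, 46.9, 17.3]
orientation: [0.145, 1.602, -0.178]
ft_force: [0.1, -0.0, -1.6]
width: 55.4
```

```bash
python3 - <<'E'
from h import *
plan(515.2,46.5,14,-.205)
E
```

```text
t 14.03 pos [515.7  46.9  17.3] yaw -0.205 down [-0.039 -0.017 -0.999] q6 0.3 w 55.4 F [ 0.1 -0.  -1.6]
turn -0.0 shift_now [ 3.3 -0.4 -0.3] shift_after [ 3.3 -0.4 -0.3]
```

Request:
send_rows --pt "2.5 0 0 0" --pt "0.7 0 0 0" --pt "0 0 0 0"

```text
t: 14.28
ee_pos: [515.9, 46.7, 14.3]
orientation: [0.145, 1.601, -0.178]
ft_force: [0.5, 0.2, -1.5]
width: 55.3
```

Request:
send_rows --pt "0 0 0 0" --pt "0 0 0 0" --pt "0 0 0 0" --pt "-10 0 0 0" --pt "-20 0 0 0" --pt "-25 0 0 0" --pt "-25 0 0 0" --pt "0 0 0 -0.12" --pt "0 0 0 -0.12" --pt "0 0 0 -0.12" --fingers 0.78

```text
t: 15.12
ee_pos: [520.7, 48.4, 103.5]
orientation: [-0.141, 1.603, 0.12]
ft_force: [-0.5, -0.2, 0.2]
width: 68.7
```

Request:
send_rows --pt "0 0 0 -0.12" --pt "0 0 0 -0.12" --pt "0 0 0 -0.12" --pt "0 0 0 -0.12" --pt "0 0 0 -0.12" --pt "0 0 0 -0.12" --pt "0 0 0 -0.12" --pt "0 0 0 -0.12" --pt "0 0 0 -0.12" --pt "0 0 0 -0.12" --fingers 1

```text
t: 15.95
ee_pos: [523.5, 49.0, 114.4]
orientation: [-1.096, 1.308, 1.102]
ft_force: [-0.3, -0.8, 0.8]
width: 88.1
```

```bash
python3 - <<'E'
from h import *
plan(584,294.2,90,1.366)
E
```

```text
t 15.95 pos [523.5  49.  114.4] yaw 1.416 down [-0.023 -0.016 -1.   ] q6 -1.32 w 88.1 F [-0.3 -0.8  0.8]
turn 0.05 shift_now [ 19.2 -22.4 252. ] shift_after [ 19.2  -9.8 252.8]
```

Request:
send_rows --pt "0 -1 32 0.05" --pt "0 -1 32 0" --pt "0 -1 32 0" --pt "0 -1 32 0" --pt "0 -1 32 0" --pt "0 -1 32 0" --pt "0 -1 32 0" --pt "0 -1 20 0" --pt "0 0 0 0" --pt "0 0 0 0"

```text
t: 16.78
ee_pos: [580.4, 298.5, 119.7]
orientation: [-1.067, 1.315, 1.068]
ft_force: [-0.2, -0.2, -0.4]
width: 88.1
```

```bash
python3 - <<'E'
from h import *
plan(584,294.2,55,1.366)
d=ctrl.get_image("top"); cv2.imwrite("pics/t3.png",cv2.resize(d["img"][:,:,::-1][140:290,170:370],None,fx=4,fy=4,interpolation=2))
E
```

```text
t 16.78 pos [580.4 298.5 119.7] yaw 1.376 down [-0.015 -0.012 -1.   ] q6 -0.91 w 88.1 F [-0.2 -0.2 -0.4]
turn 0.01 shift_now [64.7 -5.2 -2.5] shift_after [64.7 -5.2 -2.4]
```

View pics/t3.png

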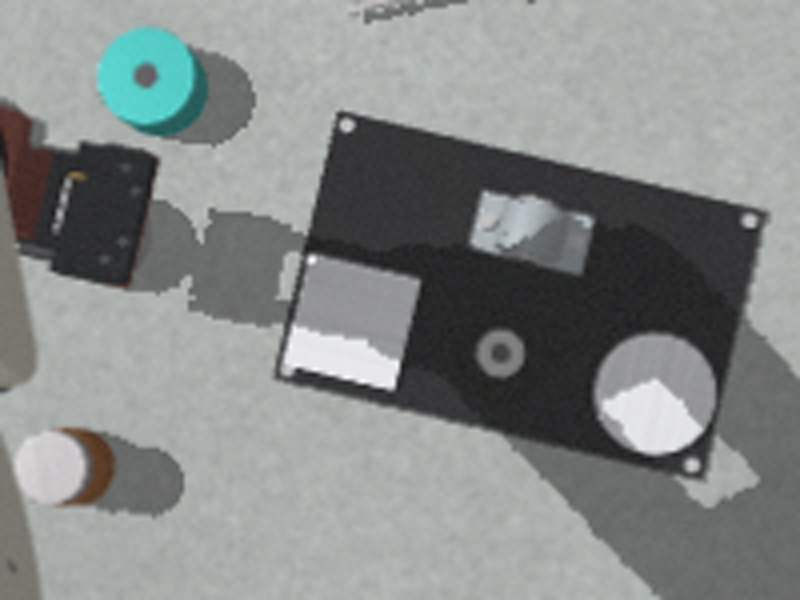

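The squat roller's hub is at (500,352) between the rests, with the block behind it at (530,230). The gripper is by the drum.

Request:
send_rows --pt "20 -4 -2 0.01" --pt "20 0 0 0" --pt "18 0 0 0" --pt "0 0 0 0" --pt "0 0 0 0" --pt "0 0 0 0"

```text
t: 17.33
ee_pos: [583.2, 287.9, 64.3]
orientation: [-1.056, 1.321, 1.054]
ft_force: [0.1, 0.9, 0.1]
width: 88.0
```

```bash
python3 - <<'E'
from h import *
plan(584,294.2,5,1.366)
E
```

```text
t 17.33 pos [583.2 287.9  64.3] yaw 1.36 down [-0.014 -0.012 -1.   ] q6 -0.91 w 88.0 F [0.1 0.9 0.1]
turn -0.006 shift_now [59.2 -0.1  7.3] shift_after [59.2 -0.2  7.3]
```

Request:
send_rows --pt "8 0 6.5 -0.006" --pt "18 0 0 0" --pt "15 0 0 0" --pt "10 0 0 0" --pt "4 0 0 0" --pt "0 0 0 0" --pt "0 0 0 0"

```text
t: 17.92
ee_pos: [587.3, 295.1, 10.7]
orientation: [-1.06, 1.311, 1.056]
ft_force: [-1.2, 0.2, -0.6]
width: 87.7
```

```bash
python3 - <<'E'
from h import *
plan(584,294.2,5,1.366)
E
```

```text
t 17.92 pos [587.3 295.1  10.7] yaw 1.365 down [-0.007 -0.009 -1.   ] q6 -0.91 w 87.7 F [-1.2  0.2 -0.6]
turn -0.001 shift_now [ 5.7  3.1 -1.5] shift_after [ 5.7  3.1 -1.5]
```

Request:
send_rows --pt "5 3 -1 0" --pt "0 0 0 0" --pt "0 0 0 0"

```text
t: 18.17
ee_pos: [584.5, 295.1, 6.3]
orientation: [-1.06, 1.31, 1.056]
ft_force: [0.3, -0.7, 1.4]
width: 87.8
```

Request:
send_rows --pt "0 0 0 0" --pt "0 0 0 0" --pt "0 0 0 0" --pt "0 0 0 0" --pt "0 0 0 0" --pt "0 0 0 0" --pt "0 0 0 0" --fingers 0

```text
t: 18.75
ee_pos: [585.1, 295.2, 7.6]
orientation: [-1.06, 1.308, 1.055]
ft_force: [-1.0, -0.2, 0.2]
width: 59.3
```

```bash
python3 - <<'E'
from h import *
plan(584,294.2,5,1.366)
E
```

```text
t 18.75 pos [585.1 295.2   7.6] yaw 1.365 down [-0.004 -0.008 -1.   ] q6 -0.91 w 59.3 F [-1.  -0.2  0.2]
turn -0.001 shift_now [ 2.6  0.8 -1.2] shift_after [ 2.6  0.8 -1.2]
```

Request:
send_rows --pt "-20 0 0 0" --pt "-30 0 0 0" --pt "-30 0 0 0" --pt "0 0 0 0" --pt "0 0 0 0"

```text
t: 19.17
ee_pos: [580.7, 293.7, 83.9]
orientation: [-1.06, 1.32, 1.059]
ft_force: [0.0, -0.4, -6.6]
width: 59.4
```

```bash
python3 - <<'E'
from h import *
plan(496.9,-48,90,1.366)
E
```

```text
t 19.17 pos [580.7 293.7  83.9] yaw 1.365 down [-0.016 -0.013 -1.   ] q6 -0.91 w 59.4 F [ 0.  -0.4 -6.6]
turn -0.001 shift_now [  -0.4   12.4 -351.6] shift_after [  -0.4   12.6 -351.6]
```

Request:
send_rows --pt "-3 1.2 -35 0" --pt "-1 1.2 -35 0" --pt "0 1.2 -35 0" --pt "0 1.2 -35 0" --pt "0 1.2 -35 0" --pt "0 1.2 -35 0" --pt "0 1.2 -35 0" --pt "0 1.2 -35 0" --pt "0 1.2 -33 0" --pt "0 1.2 -20 0"

```text
t: 20.0
ee_pos: [489.4, -37.9, 76.6]
orientation: [-1.06, 1.329, 1.078]
ft_force: [0.4, -0.1, -5.3]
width: 59.3
```

Request:
send_rows --pt "0 0 0 0" --pt "0 0 0 0" --pt "0 0 0 0" --pt "0 0 0 0"

```text
t: 20.33
ee_pos: [484.5, -41.1, 71.6]
orientation: [-1.051, 1.338, 1.08]
ft_force: [-0.2, 0.0, -4.6]
width: 59.2
```

```bash
python3 - <<'E'
from h import *
plan(496.9,-48,40,1.366)
E
```

```text
t 20.33 pos [484.5 -41.1  71.6] yaw 1.369 down [-0.041 -0.011 -0.999] q6 -1.45 w 59.2 F [-0.2  0.  -4.6]
turn 0.003 shift_now [ 31.2 -14.8  -3.6] shift_after [ 31.2 -14.8  -3.6]
```

Request:
send_rows --pt "14 -7 -2 0" --pt "10 -6 -1 0" --pt "3 0 0 0" --pt "0 0 0 0" --pt "0 0 0 0" --pt "0 0 0 0"

```text
t: 20.83
ee_pos: [496.8, -42.6, 41.7]
orientation: [-1.055, 1.336, 1.086]
ft_force: [0.3, 0.3, -5.2]
width: 59.1
```

```bash
python3 - <<'E'
from h import *
plan(496.9,-48,21,1.366)
E
```

```text
t 20.83 pos [496.8 -42.6  41.7] yaw 1.376 down [-0.042 -0.011 -0.999] q6 -1.46 w 59.1 F [ 0.3  0.3 -5.2]
turn 0.01 shift_now [20.7 -2.  -4.9] shift_after [20.7 -2.  -4.9]
```

Request:
send_rows --pt "8 -2 -4.5 0" --pt "6 0 0 0" --pt "4 0 0 0" --pt "0 0 0 0" --pt "0 0 0 0" --pt "0 0 0 0"

```text
t: 21.33
ee_pos: [497.3, -47.8, 22.7]
orientation: [-1.056, 1.335, 1.085]
ft_force: [-0.1, 0.4, -4.8]
width: 59.5
```

```bash
python3 - <<'E'
from h import *
plan(496.9,-48,20,1.366)
E
```

```text
t 21.33 pos [497.3 -47.8  22.7] yaw 1.376 down [-0.041 -0.011 -0.999] q6 -1.46 w 59.5 F [-0.1  0.4 -4.8]
turn 0.01 shift_now [ 2.7  0.3 -0.2] shift_after [ 2.7  0.3 -0.2]
```

Request:
send_rows --pt "2 0 0 0" --pt "0.5 0 0 0" --pt "0 0 0 0"

```text
t: 21.58
ee_pos: [497.4, -48.0, 20.5]
orientation: [-1.056, 1.335, 1.085]
ft_force: [-1.6, -0.0, -4.2]
width: 59.0
```

Request:
send_rows --pt "0 0 0 0" --pt "0 0 0 0" --pt "0 0 0 0" --pt "0 0 0 0" --pt "-10 0 0 0" --pt "-20 0 0 0" --pt "-25 0 0 0" --pt "-25 0 0 0" --pt "0 0 0 0" --pt "0 0 0 0" --fingers 0.82

```text
t: 22.42
ee_pos: [502.9, -47.1, 108.4]
orientation: [-1.058, 1.331, 1.081]
ft_force: [1.0, 0.5, 0.1]
width: 71.8
```

```bash
python3 - <<'E'
from h import *
plan(570,-298,90,1.366)
E
```

```text
t 22.42 pos [502.9 -47.1 108.4] yaw 1.376 down [-0.036 -0.012 -0.999] q6 -1.47 w 71.8 F [1.  0.5 0.1]
turn 0.01 shift_now [  18.9 -115.  -232.8] shift_after [  18.9 -117.4 -231.6]
```

Request:
send_rows --pt "0 -10 -20 0" --pt "0 -10 -20 0" --pt "0 -10 -20 0" --pt "0 -10 -20 0" --pt "0 -10 -20 0" --pt "0 -10 -20 0" --pt "0 -10 -20 0" --pt "0 -10 -20 0" --pt "0 -10 -20 0" --pt "0 -10 -20 0" --fingers 1

```text
t: 23.25
ee_pos: [560.2, -266.8, 103.4]
orientation: [-1.057, 1.332, 1.094]
ft_force: [0.7, -0.6, -0.5]
width: 87.8
```

Request:
send_rows --pt "0 -8 -15 0" --pt "0 0 0 0" --pt "0 0 0 0" --pt "0 0 0 0"

```text
t: 23.58
ee_pos: [564.1, -287.0, 99.8]
orientation: [-1.052, 1.336, 1.093]
ft_force: [0.5, 0.7, -0.2]
width: 87.7
```

```bash
python3 - <<'E'
from h import *
plan(570,-298,40,1.366)
d,P=cloud("top"); ds,Ps=cloud("scene")
for Q in(P,Ps):
  for n,w,h in(("round/drum",(496,-48),52),("squat",(515,45),38),("blk",(589,29),46)):
    q=Q.reshape(-1,3); m=(np.hypot(q[:,0]-w[0],q[:,1]-w[1])<45)&(abs(q[:,2]-h)<5); q=q[m]
    if len(q)>10: print(n,len(q),q.mean(0).round(1),cv2.minEnclosingCircle(q[:,:2].astype(np.float32)))
cv2.imwrite("pics/s4.png",cv2.resize(ds["img"][:,:,::-1][200:400,180:430],None,fx=3,fy=3,interpolation=2))
E
```

```text
t 23.58 pos [ 564.1 -287.    99.8] yaw 1.378 down [-0.047 -0.007 -0.999] q6 -1.83 w 87.7 F [ 0.5  0.7 -0.2]
turn 0.012 shift_now [ 59.5 -10.5  -8.7] shift_after [ 59.5 -10.6  -8.6]
round/drum 445 [496.3 -47.7  49.8] ((496.24322509765625, -47.885833740234375), 29.576332092285156)
squat 378 [515.8  45.4  35.9] ((515.5664672851562, 45.81920623779297), 27.47461700439453)
blk 82 [590.1  29.2  43.5] ((589.964111328125, 28.2204647064209), 16.417984008789062)
round/drum 444 [500.7 -48.5  52.3] ((499.1304626464844, -47.2188720703125), 31.226043701171875)
squat 348 [520.6  44.3  38.3] ((520.7800903320312, 47.23131561279297), 29.71640968322754)
blk 129 [594.8  28.2  44.8] ((595.395751953125, 26.46929168701172), 20.100231170654297)
```

View pics/s4.png

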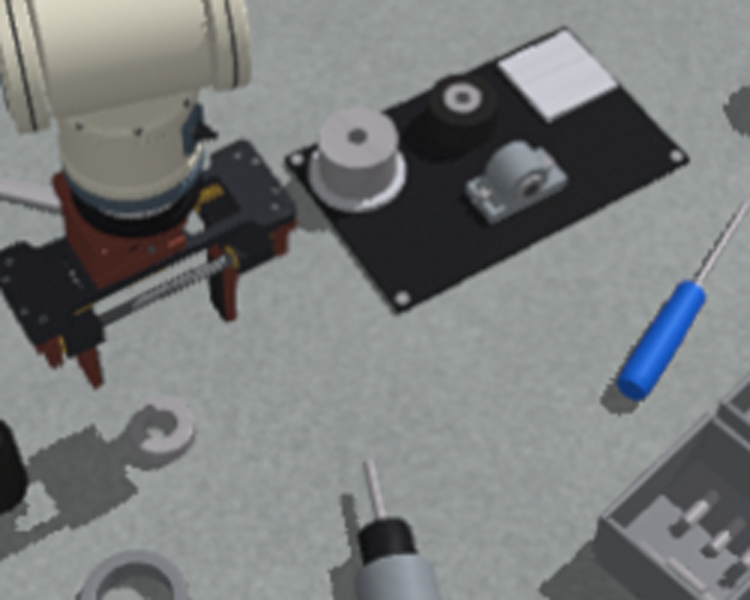

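Drum (355,160 px) is centred on the round rest, the squat roller is at (460,110) and the block at (515,180). Measured positions agree with their targets to 1–2 mm in the top view. Now the ring.

Request:
send_rows --pt "15 -5 -5 0.01" --pt "18 -5 -3 0" --pt "18 0 0 0" --pt "0 0 0 0" --pt "0 0 0 0" --pt "0 0 0 0"

```text
t: 24.18
ee_pos: [570.3, -291.4, 49.0]
orientation: [-1.049, 1.337, 1.09]
ft_force: [-1.3, 0.8, 0.4]
width: 87.8
```

```bash
python3 - <<'E'
from h import *
plan(570,-298,3,1.366)
E
```

```text
t 24.18 pos [ 570.3 -291.4   49. ] yaw 1.374 down [-0.047 -0.006 -0.999] q6 -1.83 w 87.8 F [-1.3  0.8  0.4]
turn 0.008 shift_now [46.  -3.1 -5.8] shift_after [46.  -3.1 -5.8]
```

Request:
send_rows --pt "15 -2 -5 0.008" --pt "14 0 0 0" --pt "10 0 0 0" --pt "3 0 0 0" --pt "0 0 0 0" --pt "0 0 0 0" --pt "0 0 0 0"

```text
t: 24.77
ee_pos: [570.3, -297.3, 5.0]
orientation: [-1.045, 1.339, 1.082]
ft_force: [0.2, 0.3, -0.4]
width: 87.7
```

```bash
python3 - <<'E'
from h import *
plan(570,-298,3,1.366)
E
```

```text
t 24.77 pos [ 570.3 -297.3    5. ] yaw 1.366 down [-0.044 -0.008 -0.999] q6 -1.82 w 87.7 F [ 0.2  0.3 -0.4]
turn 0.0 shift_now [ 2.1  0.1 -0.7] shift_after [ 2.1  0.1 -0.7]
```

Request:
send_rows --pt "2 0 -0.5 0" --pt "0 0 0 0" --pt "0 0 0 0"

```text
t: 25.02
ee_pos: [570.7, -298.2, 3.7]
orientation: [-1.046, 1.339, 1.08]
ft_force: [-0.3, 0.5, 0.5]
width: 88.0
```

Request:
send_rows --pt "0 0 0 0" --pt "0 0 0 0" --pt "0 0 0 0" --pt "0 0 0 0" --pt "0 0 0 0" --pt "0 0 0 0" --pt "0 0 0 0" --pt "0 0 0 0" --fingers 0

```text
t: 25.68
ee_pos: [571.4, -298.5, 4.9]
orientation: [-1.047, 1.338, 1.079]
ft_force: [0.1, -0.6, -1.1]
width: 45.5
```

```bash
python3 - <<'E'
from h import *
plan(570,-298,3,1.366)
E
```

```text
t 25.68 pos [ 571.4 -298.5    4.9] yaw 1.366 down [-0.041 -0.009 -0.999] q6 -1.82 w 45.5 F [ 0.1 -0.6 -1.1]
turn 0.0 shift_now [1.9 1.4 0.3] shift_after [1.9 1.4 0.3]
```

Request:
send_rows --pt "-20 0 0 0" --pt "-30 0 0 0" --pt "-30 0 0 0" --pt "-20 0 0 0" --pt "0 0 0 0" --pt "0 0 0 0"

```text
t: 26.18
ee_pos: [573.4, -296.4, 105.5]
orientation: [-1.042, 1.341, 1.084]
ft_force: [-0.8, -0.4, -1.1]
width: 45.6
```

```bash
python3 - <<'E'
from h import *
plan(497.2,-47.8,105,1.366)
E
```

```text
t 26.18 pos [ 573.4 -296.4  105.5] yaw 1.366 down [-0.047 -0.006 -0.999] q6 -1.83 w 45.6 F [-0.8 -0.4 -1.1]
turn 0.0 shift_now [  2.6 125.1 227.9] shift_after [  2.6 125.2 227.8]
```

Request:
send_rows --pt "0 12 22 0" --pt "0 12 22 0" --pt "0 12 22 0" --pt "0 12 22 0" --pt "0 12 22 0" --pt "0 12 22 0" --pt "0 12 22 0" --pt "0 12 22 0" --pt "0 12 22 0" --pt "0 8 15 0"

```text
t: 27.02
ee_pos: [493.0, -57.1, 93.9]
orientation: [-1.028, 1.353, 1.09]
ft_force: [-0.1, -0.5, -0.3]
width: 45.4
```

Request:
send_rows --pt "0 0 0 0" --pt "0 0 0 0" --pt "0 0 0 0" --pt "0 0 0 0"

```text
t: 27.35
ee_pos: [489.3, -54.7, 89.9]
orientation: [-1.028, 1.357, 1.099]
ft_force: [-0.2, 0.7, -0.2]
width: 45.4
```

```bash
python3 - <<'E'
from h import *
plan(497.2,-47.8,75,1.366)
E
```

```text
t 27.35 pos [489.3 -54.7  89.9] yaw 1.364 down [-0.069 -0.002 -0.998] q6 -1.48 w 45.4 F [-0.2  0.7 -0.2]
turn -0.002 shift_now [14.3 -7.3  8.7] shift_after [14.3 -7.3  8.6]
```

Request:
send_rows --pt "6 -4 4 0" --pt "6 -3 4 0" --pt "0 0 0 0" --pt "0 0 0 0" --pt "0 0 0 0" --pt "0 0 0 0"

```text
t: 27.85
ee_pos: [499.1, -50.8, 74.8]
orientation: [-1.025, 1.359, 1.095]
ft_force: [-0.9, 0.2, -1.6]
width: 45.3
```

```bash
python3 - <<'E'
from h import *
plan(497.2,-47.8,58,1.366)
E
```

```text
t 27.85 pos [499.1 -50.8  74.8] yaw 1.36 down [-0.069 -0.002 -0.998] q6 -1.47 w 45.3 F [-0.9  0.2 -1.6]
turn -0.006 shift_now [16.9  1.3  2.8] shift_after [16.9  1.3  2.8]
```

Request:
send_rows --pt "6 0.8 2.5 0" --pt "5 0 0 0" --pt "3 0 0 0" --pt "0 0 0 0" --pt "0 0 0 0" --pt "0 0 0 0"

```text
t: 28.35
ee_pos: [497.5, -48.0, 59.5]
orientation: [-1.025, 1.359, 1.095]
ft_force: [0.6, -0.1, -1.1]
width: 45.7
```

```bash
python3 - <<'E'
from h import *
plan(497.2,-47.8,58,1.366)
E
```

```text
t 28.35 pos [497.5 -48.   59.5] yaw 1.359 down [-0.069 -0.002 -0.998] q6 -1.46 w 45.7 F [ 0.6 -0.1 -1.1]
turn -0.007 shift_now [1.5 0.2 0.2] shift_after [1.5 0.2 0.2]
```

Request:
send_rows --pt "2 0 0 0" --pt "0 0 0 0" --pt "0 0 0 0"

```text
t: 28.6
ee_pos: [497.5, -48.0, 57.6]
orientation: [-1.025, 1.358, 1.095]
ft_force: [-0.2, 0.4, -1.3]
width: 45.7
```

Request:
send_rows --pt "0 0 0 0" --pt "0 0 0 0" --pt "0 0 0 0" --pt "0 0 0 0" --pt "-10 0 0 0" --pt "-15 0 0 0" --pt "-20 0 0 0" --pt "0 0 0 0" --pt "0 0 0 0" --pt "0 0 0 0" --fingers 0.75

```text
t: 29.43
ee_pos: [501.3, -48.0, 106.7]
orientation: [-1.026, 1.357, 1.094]
ft_force: [0.4, 0.1, 0.3]
width: 65.6
```

```bash
python3 - <<'E'
from h import *
plan(523.2,-408,110,1.366)
E
```

```text
t 29.43 pos [501.3 -48.  106.7] yaw 1.359 down [-0.067 -0.002 -0.998] q6 -1.46 w 65.6 F [0.4 0.1 0.3]
turn -0.007 shift_now [  -3.9  -96.9 -347.4] shift_after [  -3.9  -94.6 -348. ]
```

Request:
send_rows --pt "-1 -9.5 -33 -0.007" --pt "-1 -9.5 -33 0" --pt "0 -9.5 -33 0" --pt "0 -9.5 -33 0" --pt "0 -9.5 -33 0" --pt "0 -9.5 -33 0" --pt "0 -9.5 -33 0" --pt "0 -9.5 -33 0" --pt "0 -9.5 -33 0" --pt "0 -7 -25 0" --fingers 1

```text
t: 30.27
ee_pos: [523.3, -389.5, 99.1]
orientation: [-1.029, 1.355, 1.117]
ft_force: [1.1, -0.0, -0.1]
width: 87.7
```

Request:
send_rows --pt "0 0 0 0" --pt "0 0 0 0" --pt "0 0 0 0" --pt "0 0 0 0"

```text
t: 30.6
ee_pos: [521.0, -393.3, 95.1]
orientation: [-1.022, 1.358, 1.116]
ft_force: [-0.1, 0.6, -0.1]
width: 87.9
```

```bash
python3 - <<'E'
from h import *
plan(523.2,-408,75,1.366)
d,P=cloud("top"); ds,Ps=cloud("scene")
for Q in(P,Ps):
  for n,w,h in(("ring",(496,-48),68),):
    q=Q.reshape(-1,3); m=(np.hypot(q[:,0]-w[0],q[:,1]-w[1])<45)&(abs(q[:,2]-h)<5); q=q[m]
    if len(q)>10: print(n,len(q),q.mean(0).round(1),cv2.minEnclosingCircle(q[:,:2].astype(np.float32)))
cv2.imwrite("pics/s5.png",cv2.resize(ds["img"][:,:,::-1][200:400,130:380],None,fx=3,fy=3,interpolation=2))
E
```

```text
t 30.6 pos [ 521.  -393.3   95.1] yaw 1.371 down [-0.081  0.005 -0.997] q6 -1.98 w 87.9 F [-0.1  0.6 -0.1]
turn 0.005 shift_now [ 19.8  -6.6 -13.7] shift_after [ 19.8  -6.7 -13.7]
ring 207 [495.3 -47.2  65.8] ((495.19842529296875, -47.60446548461914), 22.619211196899414)
ring 226 [499.6 -47.8  67.8] ((499.3144226074219, -46.662384033203125), 23.464523315429688)
```

View pics/s5.png

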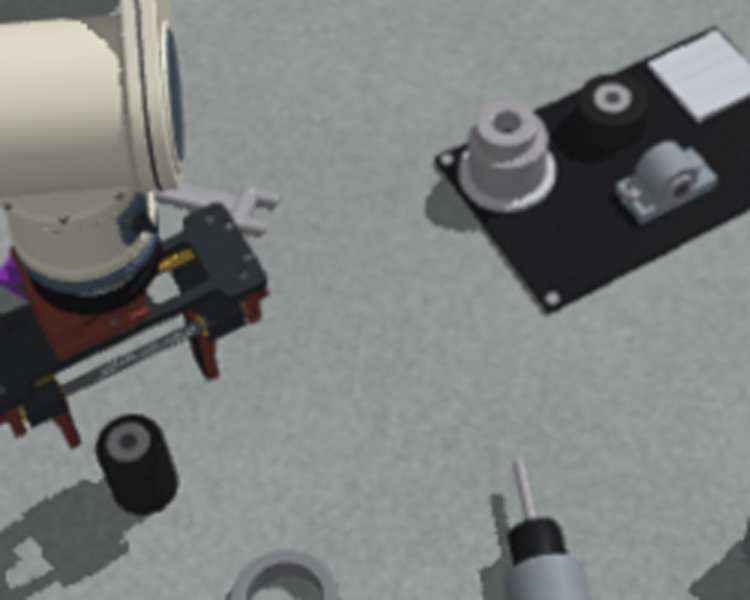

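Ring sits centred on the drum at (508,125). The slim roller at (135,465) is next.

Request:
send_rows --pt "2 -3 -7 0.005" --pt "0 -3 -6 0" --pt "0 0 0 0" --pt "0 0 0 0" --pt "0 0 0 0"

```text
t: 31.12
ee_pos: [525.9, -405.6, 93.5]
orientation: [-1.022, 1.359, 1.115]
ft_force: [0.0, -0.9, 0.2]
width: 87.5
```

```bash
python3 - <<'E'
from h import *
plan(521.7,-408,75,1.366)
E
```

```text
t 31.12 pos [ 525.9 -405.6   93.5] yaw 1.37 down [-0.081  0.005 -0.997] q6 -1.99 w 87.5 F [ 0.  -0.9  0.2]
turn 0.004 shift_now [18.7  2.1 -3. ] shift_after [18.7  2.1 -3. ]
```

Request:
send_rows --pt "10 -1 -2.5 0" --pt "15 0 0 0" --pt "15 0 0 0" --pt "10 0 0 0" --pt "0 0 0 0" --pt "0 0 0 0" --pt "0 0 0 0"

```text
t: 31.7
ee_pos: [522.3, -408.4, 40.0]
orientation: [-1.023, 1.358, 1.115]
ft_force: [0.1, -0.3, -0.5]
width: 87.6
```

```bash
python3 - <<'E'
from h import *
plan(521.7,-408,22,1.366)
E
```

```text
t 31.7 pos [ 522.3 -408.4   40. ] yaw 1.371 down [-0.08   0.004 -0.997] q6 -1.99 w 87.6 F [ 0.1 -0.3 -0.5]
turn 0.005 shift_now [17.9 -0.8  0.5] shift_after [17.9 -0.8  0.5]
```

Request:
send_rows --pt "10 -0.5 0.5 0" --pt "7 0 0 0" --pt "0 0 0 0" --pt "0 0 0 0"

```text
t: 32.03
ee_pos: [522.5, -408.7, 22.9]
orientation: [-1.026, 1.358, 1.112]
ft_force: [0.5, -0.1, -0.0]
width: 87.7
```

Request:
send_rows --pt "0 0 0 0" --pt "0 0 0 0" --pt "0 0 0 0" --pt "0 0 0 0" --pt "0 0 0 0" --pt "0 0 0 0" --pt "0 0 0 0" --pt "0 0 0 0" --fingers 0

```text
t: 32.7
ee_pos: [523.3, -409.4, 24.2]
orientation: [-1.028, 1.357, 1.11]
ft_force: [-0.2, -0.2, -1.8]
width: 45.7
```

```bash
python3 - <<'E'
from h import *
plan(521.7,-408,22,1.366)
E
```

```text
t 32.7 pos [ 523.3 -409.4   24.2] yaw 1.371 down [-0.076  0.001 -0.997] q6 -1.99 w 45.7 F [-0.2 -0.2 -1.8]
turn 0.005 shift_now [2.3 1.6 1. ] shift_after [2.3 1.6 1. ]
```

Request:
send_rows --pt "-20 0 0 0" --pt "-30 0 0 0" --pt "-30 0 0 0" --pt "-30 0 0 0" --pt "0 0 0 0" --pt "0 0 0 0"

```text
t: 33.2
ee_pos: [528.7, -406.8, 132.8]
orientation: [-1.018, 1.359, 1.119]
ft_force: [-0.2, 1.0, -3.4]
width: 45.6
```

```bash
python3 - <<'E'
from h import *
plan(534.5,138,130,1.366)
E
```

```text
t 33.2 pos [ 528.7 -406.8  132.8] yaw 1.37 down [-0.084  0.008 -0.996] q6 -2.0 w 45.6 F [-0.2  1.  -3.4]
turn 0.004 shift_now [  6.9 102.6 535.1] shift_after [  6.9 104.9 534.6]
```

Request:
send_rows --pt "0 6 30 0" --pt "0 6 30 0" --pt "0 6 30 0" --pt "0 6 30 0" --pt "0 6 30 0" --pt "0 6 30 0" --pt "0 6 30 0" --pt "0 6 30 0" --pt "0 6 30 0" --pt "0 6 30 0"

```text
t: 34.03
ee_pos: [520.4, -92.0, 119.5]
orientation: [-0.999, 1.374, 1.125]
ft_force: [0.5, -0.2, -3.9]
width: 45.5
```

```bash
python3 - <<'E'
from h import *
plan(534.5,138,130,1.366)
E
```

```text
t 34.03 pos [520.4 -92.  119.5] yaw 1.36 down [-0.101  0.014 -0.995] q6 -1.55 w 45.5 F [ 0.5 -0.2 -3.9]
turn -0.006 shift_now [ -8.8  35.4 227.8] shift_after [ -8.8  34.  228. ]
```

Request:
send_rows --pt "-2 4 28 -0.006" --pt "-2 4 28 0" --pt "-1 4 28 0" --pt "-1 4 28 0" --pt "0 4 28 0" --pt "0 4 28 0" --pt "0 4 26 0" --pt "0 2 15 0" --pt "0 0 0 0" --pt "0 0 0 0"

```text
t: 34.87
ee_pos: [520.9, 133.9, 110.7]
orientation: [-0.998, 1.39, 1.15]
ft_force: [0.3, -0.4, -2.1]
width: 45.6
```

Request:
send_rows --pt "0 0 0 0" --pt "0 0 0 0"

```text
t: 35.03
ee_pos: [519.4, 132.6, 108.7]
orientation: [-0.997, 1.394, 1.152]
ft_force: [0.7, 0.0, -2.7]
width: 45.5
```

```bash
python3 - <<'E'
from h import *
plan(534.5,138,60,1.366)
E
```

```text
t 35.03 pos [519.4 132.6 108.7] yaw 1.372 down [-0.13   0.011 -0.991] q6 -1.19 w 45.5 F [ 0.7  0.  -2.7]
turn 0.006 shift_now [ 46.4 -20.    9. ] shift_after [ 46.4 -19.9   9.1]
```

Request:
send_rows --pt "12 -8 4 0" --pt "12 -8 4 0" --pt "10 -4 0 0" --pt "0 0 0 0" --pt "0 0 0 0" --pt "0 0 0 0" --pt "0 0 0 0"

```text
t: 35.62
ee_pos: [535.3, 130.3, 70.3]
orientation: [-0.991, 1.399, 1.147]
ft_force: [-0.7, -0.9, -3.2]
width: 45.7
```

```bash
python3 - <<'E'
from h import *
plan(535.8,138,39,1.366)
E
```

```text
t 35.62 pos [535.3 130.3  70.3] yaw 1.364 down [-0.133  0.01  -0.991] q6 -1.2 w 45.7 F [-0.7 -0.9 -3.2]
turn -0.002 shift_now [31.1 -3.1  8.2] shift_after [31.1 -3.1  8.2]
```

Request:
send_rows --pt "8 -2 7.5 0" --pt "8 -1 0 0" --pt "6 0 0 0" --pt "3 0 0 0" --pt "0 0 0 0" --pt "0 0 0 0" --pt "0 0 0 0"

```text
t: 36.2
ee_pos: [536.5, 138.3, 43.4]
orientation: [-0.991, 1.398, 1.147]
ft_force: [-0.1, 0.6, -2.5]
width: 45.6
```

```bash
python3 - <<'E'
from h import *
plan(535.8,138,38,1.366)
d=ctrl.get_image("scene"); cv2.imwrite("pics/s6.png",cv2.resize(d["img"][:,:,::-1][180:330,250:450],None,fx=4,fy=4,interpolation=2))
E
```

```text
t 36.2 pos [536.5 138.3  43.4] yaw 1.365 down [-0.132  0.011 -0.991] q6 -1.19 w 45.6 F [-0.1  0.6 -2.5]
turn -0.001 shift_now [ 5.5 -0.1 -0.3] shift_after [ 5.5 -0.1 -0.3]
```

View pics/s6.png

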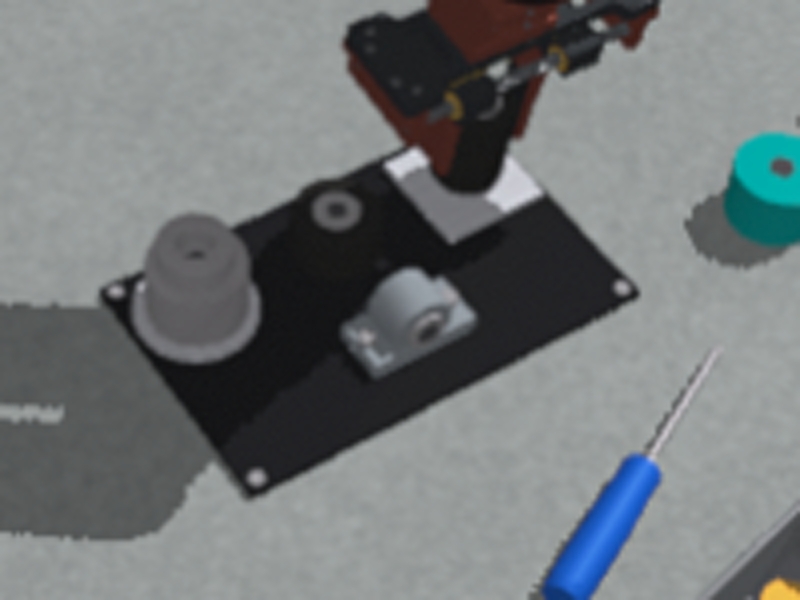

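The slim roller hangs just over the square rest at (470,185), slightly leaning. I'll lower it onto the rest and release.

Request:
send_rows --pt "4 0 0 0" --pt "2 0 0 0" --pt "0 0 0 0" --pt "0 0 0 0"

```text
t: 36.58
ee_pos: [536.2, 138.4, 37.6]
orientation: [-0.992, 1.397, 1.146]
ft_force: [-0.2, -0.7, -1.9]
width: 45.6
```

Request:
send_rows --pt "1.5 0 0 0" --pt "0 0 0 0" --pt "0 0 0 0"

```text
t: 36.83
ee_pos: [536.5, 138.4, 37.2]
orientation: [-0.992, 1.396, 1.145]
ft_force: [-0.0, 0.3, -2.5]
width: 45.9
```

Request:
send_rows --pt "0 0 0 0" --pt "0 0 0 0" --pt "0 0 0 0" --pt "0 0 0 0" --pt "0 0 0 0" --fingers 0.75

```text
t: 37.25
ee_pos: [537.4, 138.6, 37.9]
orientation: [-0.992, 1.394, 1.144]
ft_force: [-0.6, 0.0, 0.7]
width: 65.4
```

Request:
send_rows --pt "-15 0 0 0" --pt "-25 0 0 0" --pt "-30 0 0 0" --pt "-30 0 0 0" --pt "-30 0 0 0" --pt "-30 0 0 0" --pt "0 0 0 0" --pt "0 0 0 0" --pt "0 0 0 0"

```text
t: 38.0
ee_pos: [557.5, 136.5, 202.5]
orientation: [-0.991, 1.397, 1.146]
ft_force: [-0.0, -1.1, 0.1]
width: 66.2
```

```bash
python3 - <<'E'
from h import *
plan(400,200,250,1.366)
E
```

```text
t 38.0 pos [557.5 136.5 202.5] yaw 1.365 down [-0.131  0.011 -0.991] q6 -1.18 w 66.2 F [-0.  -1.1  0.1]
turn -0.001 shift_now [-25.8 171.9  29.1] shift_after [-25.8 171.9  29.4]
```

Moving the arm aside for an unobstructed look.

Request:
send_rows --pt "-10 0 35 0" --pt "-10 0 35 0" --pt "-10 0 35 0" --pt "0 0 35 0" --pt "0 0 35 0" --pt "0 0 35 0" --pt "0 0 35 0" --pt "0 0 20 0" --pt "0 0 0 0" --pt "0 0 0 0"

```text
t: 38.83
ee_pos: [609.5, 403.2, 208.5]
orientation: [-0.986, 1.426, 1.152]
ft_force: [0.2, -1.1, 0.5]
width: 66.2
```

```bash
python3 - <<'E'
from h import *
d,P=cloud("top"); ds,Ps=cloud("scene")
for Q in(P,Ps):
  for n,w,h in(("ring",(496,-48),68),("drumside",(496,-48),52),("slim",(534.5,138),74),("squat",(515,45),38),("blk",(589,29),46),("foot",(589,29),18),("jar",(441,303),62)):
    q=Q.reshape(-1,3); m=(np.hypot(q[:,0]-w[0],q[:,1]-w[1])<46)&(abs(q[:,2]-h)<5); q=q[m]
    if n=="foot": m=(abs(P.reshape(-1,3)[:,2]-28)<20)
    if len(q)>10: print(n,len(q),q.mean(0).round(1),[np.round(a,1) for a in cv2.minEnclosingCircle(q[:,:2].astype(np.float32))])
q=P.reshape(-1,3); m=(np.hypot(q[:,0]-589,q[:,1]-29)<48)&(q[:,2]>11); print(cv2.minAreaRect(q[m][:,:2].astype(np.float32)))
cv2.imwrite("pics/s7.png",cv2.resize(ds["img"][:,:,::-1][150:330,250:470],None,fx=3.3,fy=3.3,interpolation=2))
cv2.imwrite("pics/t7.png",cv2.resize(d["img"][:,:,::-1][140:290,170:370],None,fx=4,fy=4,interpolation=2))
E
```

```text
ring 207 [495.1 -47.2  65.6] [array([495.2, -47.6]), np.float64(22.6)]
drumside 233 [497.5 -47.3  50. ] [array([496.5, -47.8]), np.float64(29.8)]
slim 283 [533.7 138.3  72. ] [array([533.8, 138.1]), np.float64(22.8)]
squat 371 [515.6  45.8  36.1] [array([515.4,  45.5]), np.float64(27.4)]
blk 94 [590.7  29.5  43.3] [array([590.6,  30.5]), np.float64(17.1)]
foot 181 [589.5  28.6  16.5] [array([590.1,  29.2]), np.float64(37.9)]
jar 225 [440.9 304.8  59.9] [array([440.5, 305.4]), np.float64(21.0)]
ring 217 [499.6 -47.9  67.9] [array([500.3, -45.6]), np.float64(24.9)]
drumside 227 [508.4 -54.   52.5] [array([501.9, -48.9]), np.float64(30.4)]
slim 212 [538.2 136.   74.6] [array([535. , 136.6]), np.float64(25.0)]
squat 350 [520.6  44.5  38.6] [array([518.3,  45.3]), np.float64(29.0)]
blk 132 [595.1  28.2  44.8] [array([594.8,  28.4]), np.float64(19.0)]
foot 208 [595.8  21.9  18.4] [array([585.9,  30.3]), np.float64(42.3)]
jar 162 [444.5 303.   62.9] [array([443.8, 304.9]), np.float64(22.8)]
((590.4763793945312, 29.761383056640625), (69.54532623291016, 37.58489990234375), 77.59025573730469)
```

View pics/s7.png

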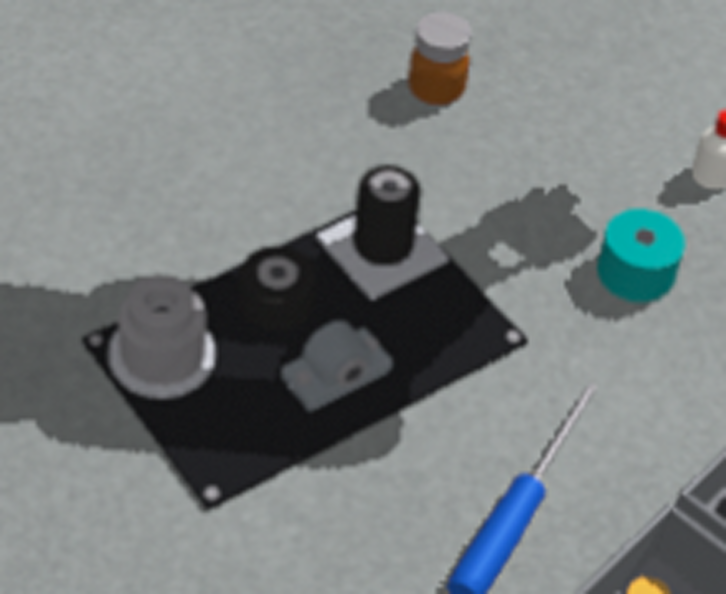

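View pics/t7.png

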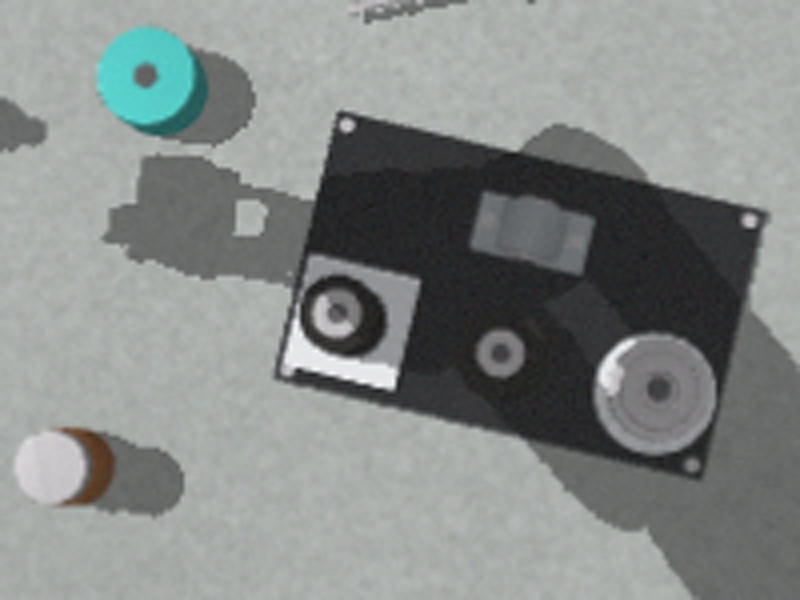

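All parts stand where they should: slim roller on the square rest at (340,315), squat roller at (500,352), drum and ring at (655,390), block at (530,230), jar unmoved at (60,465). I'll let the arm settle, then hand in.

Request:
send_rows --pt "0 0 0 0" --pt "0 0 0 0" --pt "0 0 0 0" --pt "0 0 0 0" --pt "0 0 0 0" --pt "0 0 0 0"

```text
t: 39.43
ee_pos: [609.9, 395.8, 209.5]
orientation: [-0.981, 1.43, 1.147]
ft_force: [-0.0, -0.3, -0.3]
width: 65.8
```

```bash
python3 -c "
from workcell import ctrl
o=ctrl.get_obs(); print(o['t'],o['ee_pos'],o['qvel'].round(3)); print(ctrl.close_job())"
```

```text
39.4333 [609.92102296 395.84075995 209.50901719] [-0.009 -0.006  0.005  0.001 -0.    -0.001]
the job is handed in; nothing more can be done
None
```

All five parts are set out on the board and the job was handed in at about 39 s of the 123 s allowed. No verdict is reported, so what follows is from my last camera check.

Last top-camera check, after the arm had moved clear:

| Part | Result | Limit |
|---|---|---|
| Drum | about 1 mm from the round rest's centre | 12 mm |
| Ring | about 1 mm from the drum's centre | 10 mm |
| Slim roller | about 1 mm from the square rest's centre | 12 mm |
| Squat roller | board x -40 mm, y +1 mm | x -55 to -25 mm, y within 15 mm |
| Block, position | board x about +37 mm, y about 0 mm, about 75 mm from the squat roller | x -6 to 68 mm, y within 15 mm, over 49 mm |
| Block, angle to the row | under 1° | 15° |
| Jar | no movement beyond measurement noise | 20 mm |

All heights fit parts standing upright. The gripper was about 200 mm up and well clear of everything.

Two things did not agree or behave cleanly:
- **Camera disagreement:** for most points the scene camera's depth readings put x 3–5 mm further out than the top camera. The scene camera's depth patches also catch the sides of the parts, so I trusted the top view.
- **Tool tilt:** the tool slowly leaned over as the moves went on, reaching about 0.13 rad by the end. The slim roller was lowered leaning about 0.06 rad; it settled upright when released.

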